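# Make up two lens-service kits

## Robot

A 6-joint arm with a two-finger parallel gripper is mounted at the origin on the work surface. World frame = base frame: x ahead of the robot, y to its left, z up, the work surface at z = 0. Lengths are in m, angles in rad, forces in N, time in s.
With the tool pointing down it reaches from about 0.3 to 0.775 m from the base axis. Payload 14.6 kg.
Tool frame: the origin (TCP) lies on the centre line of the jaws, within the pads' length; the fingertips stand 14 mm ahead of it and the grasp point (between the pads) lies 5 mm behind it; x points along the fingers, y is the direction in which the jaws open and shut, and the axes are right-handed (so a half turn about x gives the same grasp; the last joint's range is limited). The gripper opens to 94 mm and grips with 3 to 60 N. Pads are 16 mm wide; open, the fingers measure 119 mm over their backs; the gripper's body (75 mm by 177 mm) begins 78 mm behind the grasp point.
Start: joints at [1.056, 0.3, 1.521, -0, 1.321, -0.067], TCP at [0.238, 0.496, 0.219] pointing down, gripper open.
Joint ranges: [-3.03, 3.03], [-0.79, 2.21], [0.23, 2.52], [-1.04, 4.18], [0, 3.07], [-2.55, 2.55]. Speed limits (rad/s): [2.22, 2.22, 2.57, 3.14, 3.14, 3.14].

## Interface

Orientations are given as [roll, pitch, yaw] about the fixed x, y, z axes, in that order (R = Rz(yaw) Ry(pitch) Rx(roll)).
In Python, from station import * gives the robot as it stands. The module is installed in compiled form; this text tells all that it offers.
- The arm moves only by the shell command python3 -m handwheel 'ROWS' [FORCE]. ROWS is JSON, a list of rows, each a list of 3 entries, a list of its own where there are three numbers: the shift along the tool's x, y, z in mm, then the turn about the tool's x in rad, then the gripper command: -1 is fully open, 1 is shut, values between are in proportion. In form: [[[dx, dy, dz], spin, gripper], ...]. A call has exactly 5 rows; each row is the pose to reach, as a shift and turn from the pose measured when the call began, along the tool's axes at that moment; what a row does not reach only later rows make up. A row lasts 1/10 s, in which the tool goes at most 50 mm and 8.59 degrees, less where a joint would pass 70% of its speed; a pose out of reach is approached as far as the arm can. A call with a gripper value outside its range is refused whole. The fingers move at their own pace and stop on an object; FORCE is the grip in N (left out, the last holds). Time passes only in rows, so rows that repeat a pose let the fingers close, or fill a call up. It gives the time, the measured TCP pose, the force and the opening at its end, in the units of the state.
- get_obs(): the state, without advancing time (a new reading comes with each control period).
- camera(name): name is "side" or "top"; returns (picture, depth): 400x640x3 uint8, blue, green, red; 400x640 float32, m along the optical axis (not along the pixel's ray), 0 where there is no reading.
- camera_info(name): a dict with "fx", "fy", "cx", "cy" (pixels), "k1" (the pictures are not rectified: a ray, as slopes to the right and down, at radius r is drawn at 1 + k1 r^2 times it, then the intrinsics apply), "extrinsics" (4x4, takes a point from camera to world coordinates). Camera axes: x right, y down, z forward; pixel columns grow to the right and rows downward; lengths in m; the calibration is good to about 2 mm. A picture is of the moment at which its call begins. camera_info takes no time and is no camera call.
- hand_in(): hands the job in, once; it reports no verdict.
The state is a dict: "time_s": time; "qpos": joint angles; "joint_vel": joint speeds; "tau": joint torques, N m; "ee_pos": TCP position; "eef_rot": TCP orientation; "force": force on the tool from outside, world axes, zero at the start; "moment": the same for the moment, N m; "grip_width": finger opening in m.
Only numpy, scipy, OpenCV 4.12 (cv2) and the standard library are available. Lean on these libraries where they do the work, as an engineer would, in place of code of your own. Each camera call takes 0.05 s, during which the arm holds its last target. There are 200 camera calls.

## Task

Make up two lens-service kits from the stock lying on the bench. In the square tray, lay the largest polarizer filter centred on the round cork pad and the lens spanner along the cork strip; in the round tray, lay the smallest filter centred on the smaller pad and stand the extension tube centred on the larger pad. Set the glass filters down without dropping them, leave the middle-sized filter and the blue bumper where they lie, and let go of everything.

Things in the scene. Friction and masses are not known exactly. Their poses are not given: they have to be found in the camera images.
- filter_large_center (a point): polarizer filter lying flat on the bench: a black round rim with clear glass, the largest of three alike filters, outer diameter 60 mm, 12 mm thick; point at its centre, half-way up (6 mm above its underside); z axis up
- filter_small_center (a point): polarizer filter lying flat on the bench: a black round rim with clear glass, the smallest of three alike filters, outer diameter 36 mm, 12 mm thick; point at its centre, half-way up (6 mm above its underside); z axis up
- filter_medium_center (a point): polarizer filter lying flat on the bench: a black round rim with clear glass, the middle-sized of three alike filters, to be left alone, outer diameter 48 mm, 12 mm thick; point at its centre, half-way up (6 mm above its underside); z axis up
- tube_center (a point): lens extension tube standing upright on the bench: plain aluminium ring, outer diameter 46 mm, 30 mm tall, with a wide bore and dark inside; point on its axis, half-way up (15 mm above its underside); z axis up
- spanner_center (a point): stainless lens spanner lying flat: a bar 110 mm long (its x axis), 12 mm wide (y), 10 mm high, with two 16 mm long, 22 mm wide, 12 mm high sliding blocks centred 38 mm either side of the middle, each with a round thumbscrew reaching 16 mm up and a 10 mm pin pointing to +y; grip it on the bare bar at mid-length across its width; point at the bar's centre, 5 mm above its underside; which way the pins point does not matter
- bumper_center (a point): blue silicone camera bumper, a rectangular frame 90 x 34 mm, 18 mm tall, to be left alone; point at its centre, half-way up
- square_tray: fixed grey square kit tray, 150 x 150 mm; origin at the centre of its underside on the bench, z up; floor 8 mm above the bench, rim 4 mm wide and 11 mm above the bench; flush in the floor a round cork pad, 68 mm across, centred at x 0, y -32 mm, and a cork strip 120 mm long (along x) and 30 mm wide, centred at x 0, y +45 mm in the tray's frame
- round_tray: fixed grey round kit tray, 170 mm across; origin at the centre of its underside on the bench, z up; floor 8 mm above the bench, rim 4 mm wide and 11 mm above the bench; flush in the floor a smaller round cork pad, 44 mm across, centred at x -42 mm, y 0, and a larger round cork pad, 54 mm across, centred at x +42 mm, y 0 in the tray's frame
Not all that is in view belongs to the job. What is shaped like the part that bears filter_large_center but pink or turquoise is not meant.

How it is judged:
At the end, for the whole second after the job is handed in: Each of the four rests still on its own pad: within 12 mm of the pad's centre along each tray axis, within 4 mm of resting height, level or upright within 0.15 rad; spanner within 0.2 rad of the strip, either way round. Middle filter and bumper within 15 mm of their start (x of filter_large_center in the frame of square_tray between -0.012 and 0.012 m and y of filter_large_center in the frame of square_tray between -0.044 and -0.02 m and z of filter_large_center in the frame of square_tray between 0.01 and 0.018 m and angle between each of filter_large_center, spanner_center, filter_small_center, tube_center's own z axis and vertical below 0.15 rad and linear speed of each of filter_large, spanner, filter_small, tube below 0.02 m/s and angular speed of each of filter_large, spanner, filter_small, tube below 0.3 rad/s and x of spanner_center in the frame of square_tray between -0.012 and 0.012 m and y of spanner_center in the frame of square_tray between 0.033 and 0.057 m and z of spanner_center in the frame of square_tray between 0.009 and 0.017 m and x of filter_small_center in the frame of round_tray between -0.054 and -0.03 m and y of filter_small_center in the frame of round_tray between -0.012 and 0.012 m and z of filter_small_center in the frame of round_tray between 0.01 and 0.018 m and x of tube_center in the frame of round_tray between 0.03 and 0.054 m and y of tube_center in the frame of round_tray between -0.012 and 0.012 m and z of tube_center in the frame of round_tray between 0.019 and 0.027 m and angle between the x axis of spanner_center and the x axis of square_tray, either way round below 0.2 rad and distance of each of filter_medium_center, bumper_center from where it was at the start of the episode below 0.015 m); the robot touches nothing.
It fails at once if the middle-sized filter is shifted by more than 15 mm (distance of filter_medium_center from where it was at the start of the episode above 0.015 m).
It fails at once if the blue bumper is shifted by more than 15 mm (distance of bumper_center from where it was at the start of the episode above 0.015 m).
It fails at once if the large filter is dropped (falls free faster than 0.65 m/s, about 22 mm) (contact force between the fingers and filter_large below 0.05 N and linear speed of filter_large above 0.65 m/s).
It fails at once if the small filter is dropped (falls free faster than 0.65 m/s, about 22 mm) (contact force between the fingers and filter_small below 0.05 N and linear speed of filter_small above 0.65 m/s).
It also fails if it takes over 109 s, if anything falls off the work surface, if the arm or the gripper's body presses on something with over 40 N, if the wrist force passes 120 N, or if a joint passes its speed limit or range.

## Working session

There is one attempt and no reset: what is moved stays moved. The work goes in short steps, Python scripts to look and compute and a shell command to move; the robot and the scene stay as the last step left them, time stands still between calls to the robot, and variables do not carry over. Pictures are saved under pics/ and viewed, about 12 in all and at most 16, crops included, and the job is handed in when it is done.

```bash
mkdir -p pics
cat > h.py <<'E'
from station import *
import numpy as np, cv2
from scipy.spatial.transform import Rotation as R
def pix2w(name,u,v,z=None,depth=None):
    c=camera_info(name); K=np.array([[c["fx"],0,c["cx"]],[0,c["fy"],c["cy"]],[0,0,1]])
    x,y=(u-c["cx"])/c["fx"],(v-c["cy"])/c["fy"]
    a,b=x,y
    for _ in range(30):
        s=1+c["k1"]*(a*a+b*b); a,b=x/s,y/s
    E=np.array(c["extrinsics"]); d=E[:3,:3]@np.array([a,b,1.]); o=E[:3,3]
    t=depth if depth is not None else (z-o[2])/d[2]
    return o+t*d
def snap(name):
    im,d=camera(name); return im,d
def tool(p,yawdir=None):
    o=get_obs(); M=R.from_euler('xyz',o["eef_rot"]).as_matrix()
    return M.T@(np.array(p)-o["ee_pos"])*1000
E
python3 - <<'E'
from h import *
o=get_obs();print(o)
for n in("top","side"):
    im,d=camera(n);cv2.imwrite(f"pics/{n}0.png",im);np.save(f"{n}0d.npy",d);print(n,camera_info(n))
print(R.from_euler('xyz',o["eef_rot"]).as_matrix().round(3))
E
```

```text
{'time_s': 0.0, 'qpos': array([ 1.05639377e+00,  3.00477599e-01,  1.52157382e+00, -1.17205129e-05,
        1.32072162e+00, -6.65707758e-02]), 'joint_vel': array([ 4.88133472e-04,  6.37666441e-04, -1.51228747e-03,  1.45620912e-03,
        7.02780988e-06, -7.38074307e-04]), 'tau': array([ 5.67326606e-04, -5.31782091e+01, -3.52763557e+01,  7.09390990e-02,
        2.40193005e-02, -8.46219837e-05]), 'ee_pos': array([0.2380243 , 0.49554994, 0.21888583]), 'eef_rot': array([-1.62774981,  1.56961588, -2.07557868]), 'force': array([-0.56130812, -1.2350413 , -0.19893687]), 'moment': array([ 0.01928895,  0.03509855, -0.01437227]), 'grip_width': 0.09399911821310462}
top {'fx': 421.01122633605553, 'fy': 421.01122633605553, 'cx': 313.5289457757439, 'cy': 200.46823039765343, 'k1': -0.07444046744048989, 'extrinsics': array([[ 0.02388692, -0.9973084 ,  0.06932078,  0.47859495],
       [-0.99963642, -0.02296001,  0.01413758, -0.01108448],
       [-0.01250792, -0.06963328, -0.99749424,  1.06485909],
       [ 0.        ,  0.        ,  0.        ,  1.        ]])}
side {'fx': 429.5172799606013, 'fy': 429.5172799606013, 'cx': 309.8367884380511, 'cy': 197.9999377997267, 'k1': -0.060256851363705496, 'extrinsics': array([[-0.99969707, -0.00947376,  0.02271603,  0.52949378],
       [-0.02357185,  0.63406015, -0.77292438,  0.75256098],
       [-0.00708083, -0.77322569, -0.63409139,  0.67643551],
       [ 0.        ,  0.        ,  0.        ,  1.        ]])}
[[-0.001  0.433  0.901]
 [-0.001  0.901 -0.433]
 [-1.    -0.001 -0.   ]]
```

View pics/top0.png

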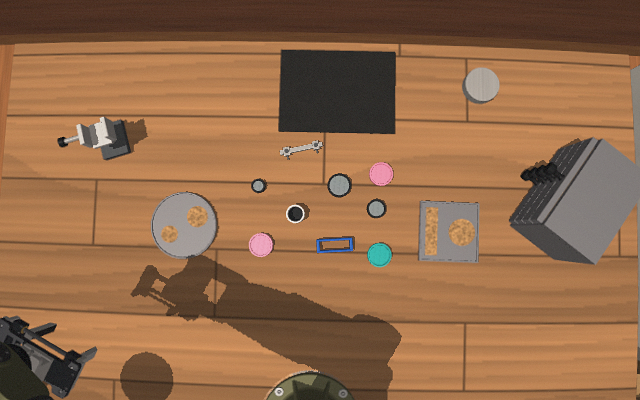

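View pics/side0.png

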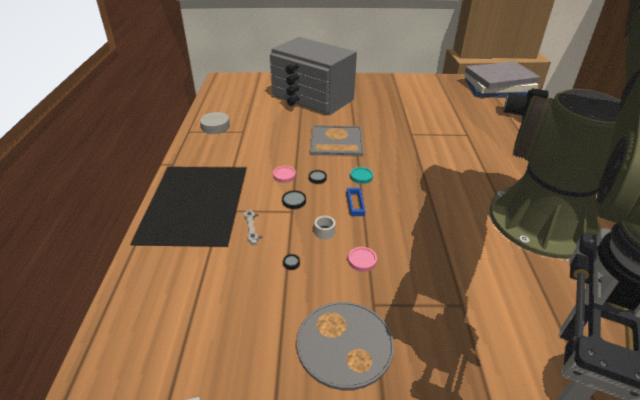

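The top view shows three black filters: (259,186) small, (339,185) large and (376,209) middle-sized. The discs at (381,174), (261,245) and (379,255) are pink or turquoise decoys. The tube is at (295,213), the spanner at (302,149), the bumper at (335,245), the round tray at (185,225) and the square tray at (449,232). I'll confirm this in enlarged crops.

Run:
```python
import cv2,numpy as np
im=cv2.imread("pics/top0.png")
def crop(x0,y0,w,h,s):
    c=cv2.resize(im[y0:y0+h,x0:x0+w],None,fx=s,fy=s,interpolation=cv2.INTER_CUBIC)
    for x in range((x0+9)//10*10,x0+w,10):cv2.putText(c,str(x),((x-x0)*s,8),0,.3,(0,255,255)) if x%20==0 else 0;cv2.line(c,((x-x0)*s,10),((x-x0)*s,15),(0,255,255))
    for y in range((y0+9)//10*10,y0+h,10):cv2.putText(c,str(y),(0,(y-y0)*s+4),0,.3,(0,255,255));cv2.line(c,(22,(y-y0)*s),(28,(y-y0)*s),(0,255,255))
    return c
cv2.imwrite("pics/c1.png",crop(240,135,160,90,5))
cv2.imwrite("pics/c2.png",np.hstack([crop(145,185,80,80,5),crop(410,190,80,80,5)]))
```

```text
(no output)
```

View pics/c1.png

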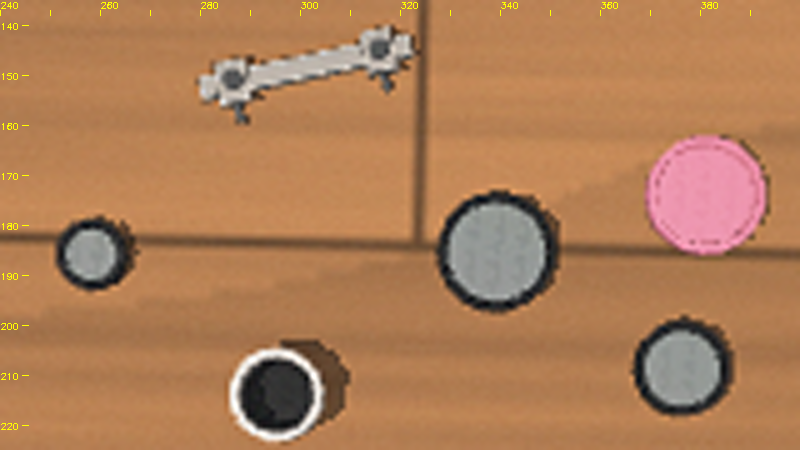

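View pics/c2.png

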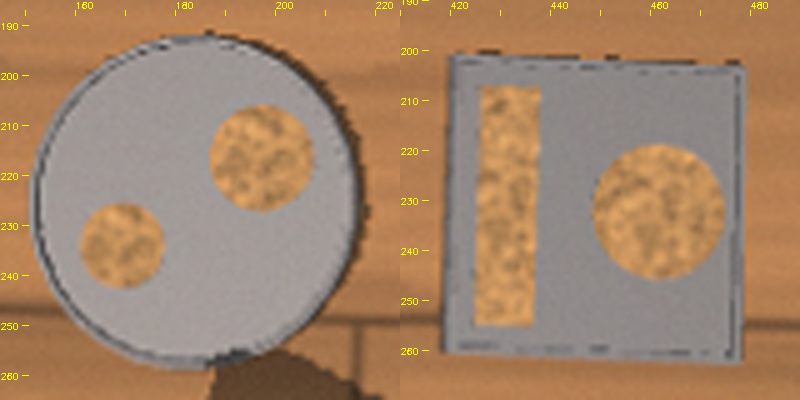

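Run:
```python
from h import *
P=lambda n,u,v,z:pix2w(n,u,v,z)
T=lambda u,v,z:P("top",u,v,z)
np.set_printoptions(precision=4,suppress=True)
d=np.load("top0d.npy")
print("large",T(339.2,184.9,.012)[:2],"small",T(257.9,185.5,.012)[:2],"med",T(376.1,208.1,.012)[:2],"tube",T(294.8,213.3,.03)[:2],"bump",T(335,244.5,.018)[:2])
print("side large",P("side",294,199,.012)[:2],"small",P("side",291,261,.012)[:2],"tube",P("side",325.5,222,.03)[:2])
a,b=T(279.6,152.5,.008),T(322.1,143.5,.008); print("spanner",(a+b)[:2]/2,np.degrees(np.arctan2(*(b-a)[1::-1])),np.linalg.norm(a-b))
a,b=T(286,150.1,.016),T(315.4,144.1,.016); print("screws",(a+b)[:2]/2,np.degrees(np.arctan2(*(b-a)[1::-1])),np.linalg.norm(a-b))
a,b=T(169.1,233.5,.008),T(196.9,216.1,.008);print("round small",a[:2],"large",b[:2],np.degrees(np.arctan2(*(b-a)[1::-1])),np.linalg.norm(a-b))
a,b=T(461.3,231.7,.008),T(431,230.7,.008);print("sq pad",a[:2],"strip",b[:2],"trayY",np.degrees(np.arctan2(*(b-a)[1::-1])),np.linalg.norm(a-b))
for u,v in((339,185),(258,185),(170,233)):print(pix2w("top",u,v,depth=d[v,u]))
```

```text
large [ 0.5924 -0.0597] small [0.5864 0.145 ] med [ 0.5362 -0.1532] tube [0.5178 0.0489] bump [ 0.4433 -0.052 ]
side large [ 0.5917 -0.0529] small [0.5875 0.1491] tube [0.5159 0.0481]
spanner [0.685  0.0393] -76.68282098371886 0.11048716183235875
screws [0.6857 0.0394] -77.11056588695025 0.07574353266421462
round small [0.4596 0.3683] large [0.5055 0.2984] -56.687902214829094 0.08364583780001203
sq pad [ 0.4818 -0.3699] strip [ 0.4828 -0.2928] trayY 89.30361493762265 0.07704461250765494
[ 0.5926 -0.0594  0.0084]
[0.5882 0.1455 0.0066]
[0.461  0.3657 0.0088]
```

```bash
cat > d.py <<'E'
# usage: d.py x y z phi_deg -> shift in tool axes (mm) and spin
import sys; from h import *
x,y,z,ph=map(float,sys.argv[1:5]); o=get_obs(); M=R.from_euler('xyz',o["eef_rot"]).as_matrix()
cur=np.degrees(np.arctan2(M[1,1],M[0,1])); s=((cur-ph+90)%180)-90
print("t",round(o["time_s"],2),"shift",(M.T@(np.array([x,y,z])-o["ee_pos"])*1000).round(1),"spin",round(np.radians(s),3),"tilt",M[2].round(3),"pos",o["ee_pos"].round(4),"w",o["grip_width"].round(4),"q6",round(o["qpos"][5],2),"F",o["force"].round(1))
E
python3 -m handwheel '[[[20,-16,46],0,-1],[[40,-33,93],0,-1],[[50,-50,140],0,-1],[[50,-66,186],0,-1],[[50,-82,233],0,-1]]' 30
python3 d.py 0.586 0.146 0.12 33.3
```

```text
time_s: 0.6
ee_pos: [0.4092, 0.323, 0.1684]
eef_rot: [-1.903, 1.569, -2.35]
force: [0.5, 0.1, -0.8]
grip_width: 0.094Traceback (most recent call last):
  File "d.py", line 5, in <module>
    print("t",round(o["time_s"],2),"shift",(M.T@(np.array([x,y,z])-o["ee_pos"])*1000).round(1),"spin",round(np.radians(s),3),"tilt",M[2].round(3),"pos",o["ee_pos"].round(4),"w",o["grip_width"].round(4),"q6",round(o["qpos"][5],2),"F",o["force"].round(1))
                                                                                                                                                                                 ^^^^^^^^^^^^^^^^^^^^^
AttributeError: 'float' object has no attribute 'round'
```

```bash
sed -i 's/o\["grip_width"\].round(4)/round(float(o["grip_width"]),4)/' d.py; python3 d.py 0.586 0.146 0.12 33.3
```

```text
t 0.6 shift [ 48.4 -83.  236. ] spin 0.542 tilt [-1.    -0.002 -0.001] pos [0.4092 0.323  0.1684] w 0.094 q6 -0.52 F [ 0.5  0.1 -0.8]
```

```bash
python3 -m handwheel '[[[10,-17,47],0.11,-0.3],[[20,-33,94],0.22,-0.3],[[30,-50,142],0.33,-0.3],[[40,-66,189],0.44,-0.3],[[48,-83,236],0.542,-0.3]]'
python3 -m handwheel '[[[0,0,0],0,-0.3],[[0,0,0],0,-0.3],[[0,0,0],0,-0.3],[[0,0,0],0,-0.3],[[0,0,0],0,-0.3]]'
python3 d.py 0.586 0.146 0.018 33.3
python3 - <<'E'
from h import *
a,d=camera("top");b,_=camera("side")
f=lambda i,x,y,s:cv2.resize(i[y:y+100,x:x+100],None,fx=4,fy=4,interpolation=cv2.INTER_CUBIC)
cv2.imwrite("pics/p5.png",np.hstack([f(a,210,140,4),f(b,240,190,4)]))
E
```

```text
time_s: 1.1
ee_pos: [0.5823, 0.149, 0.1207]
eef_rot: [-1.508, 1.568, -2.502]
force: [0.6, 0.2, 0.6]
grip_width: 0.0614
time_s: 1.6
ee_pos: [0.5819, 0.1499, 0.1211]
eef_rot: [-1.434, 1.568, -2.427]
force: [-0.8, -0.1, -1.0]
grip_width: 0.0613
t 1.6 shift [103.1   1.5   5.5] spin -0.003 tilt [-1.    -0.002  0.   ] pos [0.5819 0.1499 0.1211] w 0.0613 q6 -0.39 F [-0.8 -0.1 -1. ]
```

View pics/p5.png

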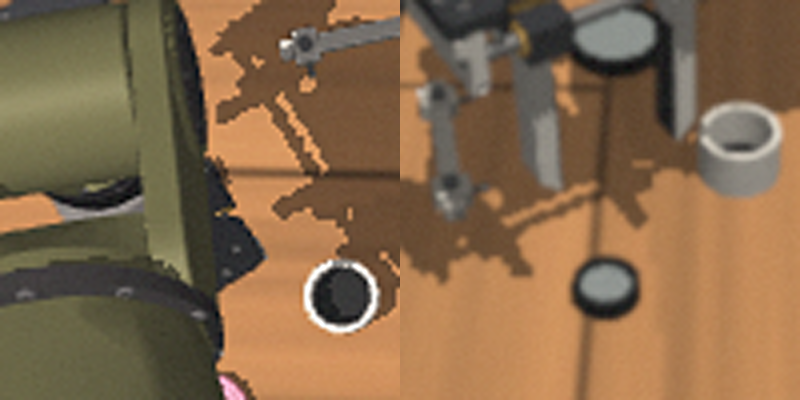

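The side crop shows the open fingers above the small filter at (291,262), with both sides clear. I'll descend and grip.

```bash
python3 -m handwheel '[[[25,2,5],0,-0.3],[[55,2,6],0,-0.3],[[80,2,6],0,-0.3],[[95,2,6],0,-0.3],[[102,2,6],0,-0.3]]' 20
python3 -m handwheel '[[[0,0,0],0,-0.3],[[0,0,0],0,1],[[0,0,0],0,1],[[0,0,0],0,1],[[0,0,0],0,1]]' 20
python3 d.py 0.586 0.146 0.018 33.3
```

```text
time_s: 2.2
ee_pos: [0.5863, 0.1457, 0.0179]
eef_rot: [-1.642, 1.567, -2.635]
force: [0.4, -0.4, 1.0]
grip_width: 0.0612
time_s: 2.7
ee_pos: [0.5867, 0.1457, 0.0186]
eef_rot: [-1.517, 1.568, -2.509]
force: [-1.3, -0.4, 3.0]
grip_width: 0.035
t 2.7 shift [ 0.6 -0.4 -0.6] spin -0.003 tilt [-1.    -0.003  0.   ] pos [0.5867 0.1457 0.0186] w 0.035 q6 -0.39 F [-1.3 -0.4  3. ]
```

```bash
python3 -m handwheel '[[[-10,0,0],0,1],[[-30,0,0],0,1],[[-50,0,0],0,1],[[-60,0,0],0,1],[[-60,0,0],0,1]]'
python3 d.py 0.4596 0.3683 0.075 33.3
```

```text
time_s: 3.2
ee_pos: [0.5875, 0.146, 0.0803]
eef_rot: [-0.155, 1.57, -1.148]
force: [0.7, 0.8, -0.3]
grip_width: 0.0352
t 3.2 shift [   5.    14.4 -256.1] spin -0.003 tilt [-1.    -0.     0.001] pos [0.5875 0.146  0.0803] w 0.0352 q6 -0.39 F [ 0.7  0.8 -0.3]
```

```bash
python3 -m handwheel '[[[0,2,-25],0,1],[[0,5,-65],0,1],[[0,8,-105],0,1],[[0,11,-145],0,1],[[0,11,-160],0,1]]'
python3 d.py 0.4596 0.3683 0.075 33.3
```

```text
time_s: 3.7
ee_pos: [0.5073, 0.2883, 0.0792]
eef_rot: [-1.121, 1.569, -2.111]
force: [0.6, -0.2, -0.3]
grip_width: 0.0348
t 3.7 shift [  4.1   4.1 -93.1] spin -0.0 tilt [-1.    -0.002  0.001] pos [0.5073 0.2883 0.0792] w 0.0348 q6 -0.13 F [ 0.6 -0.2 -0.3]
```

```bash
python3 -m handwheel '[[[0,1,-25],0,1],[[0,2,-55],0,1],[[0,3,-80],0,1],[[0,3,-95],0,1],[[0,3,-95],0,1]]'
python3 d.py 0.4596 0.3683 0.0275 33.3
python3 - <<'E'
from h import *
a,d=camera("top");b,_=camera("side")
f=lambda i,x,y:cv2.resize(i[y:y+120,x:x+130],None,fx=3,fy=3,interpolation=cv2.INTER_CUBIC)
cv2.imwrite("pics/p6.png",f(b,280,280))
E
```

```text
time_s: 4.2
ee_pos: [0.457, 0.37, 0.0786]
eef_rot: [-1.244, 1.568, -2.232]
force: [0.2, -0.4, 0.6]
grip_width: 0.0356
t 4.2 shift [51.1  1.4  2.8] spin 0.001 tilt [-1.    -0.002  0.001] pos [0.457  0.37   0.0786] w 0.0356 q6 0.04 F [ 0.2 -0.4  0.6]
```

View pics/p6.png

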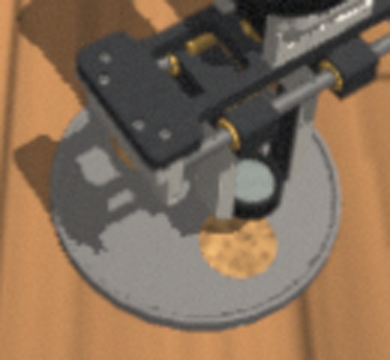

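The side crop shows the small filter held level (about x 254, y 186 in the crop), just over the smaller pad. Next I'll lower it and release.

```bash
python3 -m handwheel '[[[12,1,2],0,1],[[27,1,3],0,1],[[40,1,3],0,1],[[48,1,3],0,1],[[50,1,3],0,1]]'
python3 d.py 0.4596 0.3683 0.027 33.3
```

```text
time_s: 4.8
ee_pos: [0.46, 0.3661, 0.0272]
eef_rot: [-1.324, 1.567, -2.315]
force: [-0.2, 0.2, -0.7]
grip_width: 0.0352
t 4.8 shift [ 0.2  0.9 -2.1] spin -0.001 tilt [-1.    -0.004  0.001] pos [0.46   0.3661 0.0272] w 0.0352 q6 0.03 F [-0.2  0.2 -0.7]
```

Within about 2 mm. I'll lower it slightly, open and rise.

```bash
python3 -m handwheel '[[[0.7,0.5,-1.5],0,1],[[0.7,0.5,-1.5],0,1],[[0.7,0.5,-1.5],0,0.1],[[0.7,0.5,-1.5],0,-0.15],[[0.7,0.5,-1.5],0,-0.15]]'
python3 -m handwheel '[[[-10,0,0],0,-0.15],[[-30,0,0],0,-0.15],[[-60,0,0],0,-0.4],[[-90,0,0],0,-0.4],[[-100,0,0],0,-0.4]]'
python3 d.py 0.5178 0.0485 0.12 33.3
```

```text
time_s: 5.3
ee_pos: [0.4596, 0.3677, 0.0267]
eef_rot: [-1.321, 1.567, -2.311]
force: [-0.1, -0.2, 0.1]
grip_width: 0.0528
time_s: 5.8
ee_pos: [0.4609, 0.3687, 0.1306]
eef_rot: [0.979, 1.569, -0.011]
force: [0.4, -0.3, -0.3]
grip_width: 0.0656
t 5.8 shift [  10.6 -128.   298.9] spin -0.001 tilt [-1.     0.001  0.001] pos [0.4609 0.3687 0.1306] w 0.0656 q6 0.03 F [ 0.4 -0.3 -0.3]
```

```bash
python3 -m handwheel '[[[0,-18,42],0,-0.4],[[0,-36,84],0,-0.4],[[0,-54,126],0,-0.4],[[0,-72,168],0,-0.4],[[0,-86,200],0,-0.4]]'
python3 d.py 0.5178 0.0485 0.12 33.3
```

```text
time_s: 6.3
ee_pos: [0.4986, 0.152, 0.1304]
eef_rot: [0.827, 1.57, -0.164]
force: [0.2, 0.5, -0.6]
grip_width: 0.0659
t 6.3 shift [ 10.5 -40.6  97.1] spin -0.001 tilt [-1.     0.001  0.001] pos [0.4986 0.152  0.1304] w 0.0659 q6 -0.35 F [ 0.2  0.5 -0.6]
```

```bash
python3 -m handwheel '[[[0,-10,25],0,-0.4],[[0,-25,60],0,-0.4],[[5,-37,89],0,-0.4],[[10,-41,97],0,-0.4],[[10,-41,97],0,-0.4]]'
python3 d.py 0.5178 0.0485 0.020 33.3
python3 - <<'E'
from h import *
a,d=camera("top");b,_=camera("side")
f=lambda i,x,y:cv2.resize(i[y:y+120,x:x+120],None,fx=3,fy=3,interpolation=cv2.INTER_CUBIC)
cv2.imwrite("pics/p7.png",np.hstack([f(b,265,150),f(b,285,275)]))
E
```

```text
time_s: 6.8
ee_pos: [0.517, 0.0476, 0.1195]
eef_rot: [-1.71, 1.57, -2.702]
force: [0.3, 1.0, 0.5]
grip_width: 0.0659
t 6.8 shift [99.5  1.2 -0.3] spin -0.003 tilt [-1.    -0.001 -0.   ] pos [0.517  0.0476 0.1195] w 0.0659 q6 -0.56 F [0.3 1.  0.5]
```

View pics/p7.png

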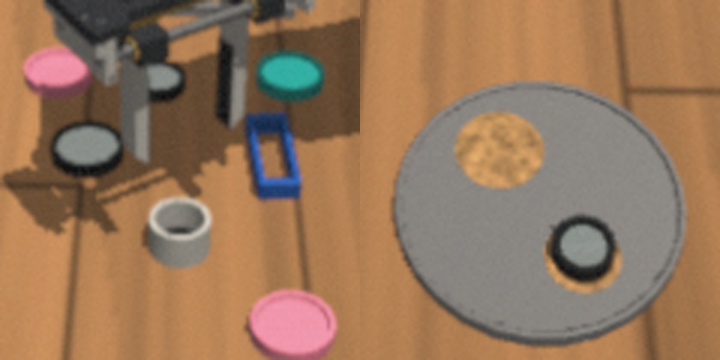

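The small filter lies on its pad, and the fingers straddle the tube. Descending.

```bash
python3 -m handwheel '[[[25,1,0],0,-0.4],[[55,1,0],0,-0.4],[[80,1,0],0,-0.4],[[94,1,0],0,-0.4],[[100,1,0],0,-0.4]]' 25
python3 -m handwheel '[[[0,0,0],0,-0.4],[[0,0,0],0,1],[[0,0,0],0,1],[[0,0,0],0,1],[[0,0,0],0,1]]' 25
python3 d.py 0.5178 0.0485 0.020 33.3
python3 -m handwheel '[[[-10,0,0],0,1],[[-30,0,0],0,1],[[-50,0,0],0,1],[[-70,0,0],0,1],[[-70,0,0],0,1]]'
python3 d.py 0.5055 0.2984 0.09 33.3
```

```text
time_s: 7.4
ee_pos: [0.5176, 0.0506, 0.0194]
eef_rot: [-2.139, 1.57, -3.129]
force: [-1.3, -0.4, -0.3]
grip_width: 0.066
time_s: 7.9
ee_pos: [0.518, 0.0506, 0.0201]
eef_rot: [1.205, 1.57, 0.216]
force: [-1.1, 0.4, 5.5]
grip_width: 0.0456
t 7.9 shift [ 0.1 -1.4  1.6] spin -0.0 tilt [-1.  0.  0.] pos [0.518  0.0506 0.0201] w 0.0456 q6 -0.55 F [-1.1  0.4  5.5]
time_s: 8.4
ee_pos: [0.5193, 0.0506, 0.093]
eef_rot: [1.027, 1.566, 0.037]
force: [0.0, 0.2, -1.3]
grip_width: 0.0458
t 8.4 shift [   3.   124.5 -214.7] spin -0.0 tilt [-1.     0.004  0.003] pos [0.5193 0.0506 0.093 ] w 0.0458 q6 -0.55 F [ 0.   0.2 -1.3]
```

```bash
python3 -m handwheel '[[[0,15,-25],0,1],[[0,36,-63],0,1],[[0,57,-100],0,1],[[0,75,-130],0,1],[[0,86,-150],0,1]]'
python3 d.py 0.5055 0.299 0.09 33.3
```

```text
time_s: 8.9
ee_pos: [0.5081, 0.2253, 0.0923]
eef_rot: [1.007, 1.566, 0.019]
force: [0.8, -1.2, -0.5]
grip_width: 0.0455
t 8.9 shift [  2.3  38.3 -63. ] spin 0.001 tilt [-1.     0.004  0.002] pos [0.5081 0.2253 0.0923] w 0.0455 q6 -0.23 F [ 0.8 -1.2 -0.5]
```

```bash
python3 -m handwheel '[[[0,10,-17],0,1],[[0,24,-40],0,1],[[0,34,-57],0,1],[[0,38,-63],0,1],[[0,38,-63],0,1]]'
python3 d.py 0.5055 0.299 0.0285 33.3
```

```text
time_s: 9.4
ee_pos: [0.5049, 0.2991, 0.0917]
eef_rot: [0.897, 1.567, -0.091]
force: [0.5, -1.4, -0.5]
grip_width: 0.0454
t 9.4 shift [63.2  0.3  0.3] spin 0.002 tilt [-1.     0.003  0.002] pos [0.5049 0.2991 0.0917] w 0.0454 q6 -0.11 F [ 0.5 -1.4 -0.5]
```

```bash
python3 -m handwheel '[[[15,0,0],0,1],[[35,0,0],0,1],[[50,0,0],0,1],[[60,0,0],0,1],[[63,0,0],0,1]]'
python3 d.py 0.5055 0.299 0.0285 33.3
```

```text
time_s: 9.9
ee_pos: [0.5048, 0.2982, 0.028]
eef_rot: [0.215, 1.568, -0.773]
force: [-10.8, -8.2, 25.4]
grip_width: 0.0454
t 9.9 shift [-0.5  1.  -0.3] spin 0.002 tilt [-1.     0.001  0.002] pos [0.5048 0.2982 0.028 ] w 0.0454 q6 -0.11 F [-10.8  -8.2  25.4]
```

Contact with the tray. Opening and rising.

```bash
python3 -m handwheel '[[[0,0,0],0,-0.2],[[0,0,0],0,-0.4],[[0,0,0],0,-0.4],[[-1,0,0],0,-0.4],[[-2,0,0],0,-0.4]]'
python3 -m handwheel '[[[-20,0,0],0,-0.4],[[-50,0,0],0,-0.4],[[-80,0,0],0,-0.4],[[-100,0,0],0,-0.4],[[-105,0,0],0,-0.4]]'
python3 d.py 0.685 0.0395 0.12 13
```

```text
time_s: 10.4
ee_pos: [0.5049, 0.2983, 0.0302]
eef_rot: [0.355, 1.568, -0.633]
force: [0.4, 0.1, 0.2]
grip_width: 0.0656
time_s: 10.9
ee_pos: [0.5054, 0.2989, 0.1377]
eef_rot: [1.035, 1.565, 0.047]
force: [-0.2, 0.0, -0.2]
grip_width: 0.0656
t 10.9 shift [ 18.6   7.  315.3] spin 0.356 tilt [-1.     0.005  0.003] pos [0.5054 0.2989 0.1377] w 0.0656 q6 -0.11 F [-0.2  0.  -0.2]
```

```bash
python3 -m handwheel '[[[0,1,42],0.07,-0.1],[[0,2,84],0.14,-0.1],[[0,3,126],0.21,-0.1],[[0,4,168],0.28,-0.1],[[0,5,200],0.356,-0.1]]'
python3 d.py 0.685 0.0395 0.12 13
```

```text
time_s: 11.4
ee_pos: [0.6204, 0.1325, 0.1371]
eef_rot: [1.334, 1.567, -0.014]
force: [0.1, -0.2, 1.6]
grip_width: 0.0518
t 11.4 shift [ 17.3  42.3 104.9] spin -0.004 tilt [-1.     0.004  0.001] pos [0.6204 0.1325 0.1371] w 0.0518 q6 -0.07 F [ 0.1 -0.2  1.6]
```

```bash
python3 -m handwheel '[[[0,10,25],0,-0.1],[[5,26,65],0,-0.1],[[10,39,96],0,-0.1],[[17,42,105],0,-0.1],[[17,42,105],0,-0.1]]'
python3 d.py 0.685 0.0395 0.018 13
python3 - <<'E'
from h import *
a,d=camera("top");b,_=camera("side")
f=lambda i,x,y:cv2.resize(i[y:y+120,x:x+120],None,fx=3,fy=3,interpolation=cv2.INTER_CUBIC)
cv2.imwrite("pics/p8.png",np.hstack([f(b,200,160),f(a,130,165)]))
E
```

```text
time_s: 11.9
ee_pos: [0.6841, 0.0384, 0.1178]
eef_rot: [1.294, 1.57, -0.055]
force: [-0.5, 0.0, 0.1]
grip_width: 0.0519
t 11.9 shift [99.8  1.  -0.9] spin -0.005 tilt [-1.     0.001  0.   ] pos [0.6841 0.0384 0.1178] w 0.0519 q6 -0.22 F [-0.5  0.   0.1]
```

View pics/p8.png

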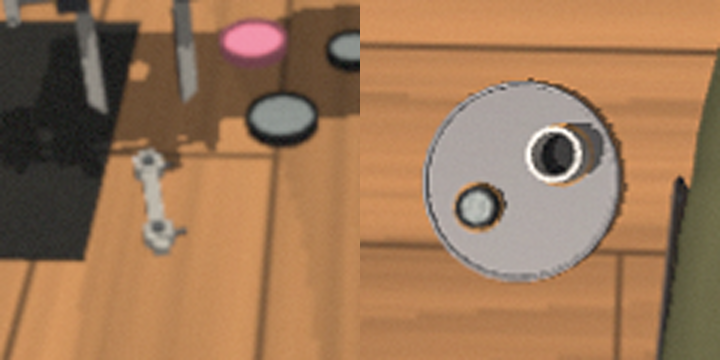

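Both parts are seated on their pads in the round tray (filter at about 169,234; tube rim at about 195,216). The spanner sits between the fingers, so I'll descend.

```bash
python3 -m handwheel '[[[25,1,-1],0,-0.1],[[55,1,-1],0,-0.1],[[80,1,-1],0,-0.1],[[95,1,-1],0,-0.1],[[101,1,-1],0,-0.1]]' 40
python3 -m handwheel '[[[0,0,0],0,-0.1],[[0,0,0],0,1],[[0,0,0],0,1],[[0,0,0],0,1],[[0,0,0],0,1]]' 40
python3 d.py 0.685 0.0395 0.018 13
```

```text
time_s: 12.5
ee_pos: [0.6843, 0.0426, 0.0176]
eef_rot: [1.482, 1.569, 0.136]
force: [0.1, -0.3, -0.6]
grip_width: 0.0516
time_s: 13.0
ee_pos: [0.6846, 0.0426, 0.0182]
eef_rot: [1.438, 1.569, 0.092]
force: [-0.1, -0.7, -0.2]
grip_width: 0.0231
t 13.0 shift [ 0.2 -0.3  3.1] spin -0.002 tilt [-1.     0.002  0.   ] pos [0.6846 0.0426 0.0182] w 0.0231 q6 -0.22 F [-0.1 -0.7 -0.2]
```

```bash
python3 -m handwheel '[[[0,0,0],0,1],[[0,0,0],0,1],[[0,0,0],0,1],[[0,0,0],0,1],[[0,0,0],0,1]]'
python3 -m handwheel '[[[-10,0,0],0,1],[[-30,0,0],0,1],[[-50,0,0],0,1],[[-70,0,0],0,1],[[-70,0,0],0,1]]'
python3 d.py 0.4835 -0.2928 0.09 -90.7
```

```text
time_s: 13.5
ee_pos: [0.6847, 0.0425, 0.0184]
eef_rot: [1.407, 1.568, 0.061]
force: [-0.1, -0.7, 3.6]
grip_width: 0.0115
time_s: 14.0
ee_pos: [0.6857, 0.0426, 0.0918]
eef_rot: [1.381, 1.564, 0.035]
force: [1.5, 0.5, -1.4]
grip_width: 0.0112
t 14.0 shift [ 2.000e-01 -2.719e+02  2.818e+02] spin -1.334 tilt [-1.     0.007  0.001] pos [0.6857 0.0426 0.0918] w 0.0112 q6 -0.22 F [ 1.5  0.5 -1.4]
```

```bash
python3 -m handwheel '[[[0,-25,26],-0.1,1],[[0,-55,57],-0.23,1],[[0,-85,88],-0.37,1],[[0,-115,119],-0.5,1],[[0,-136,141],-0.6,1]]'
python3 d.py 0.4798 -0.2928 0.09 -90.7
```

```text
time_s: 14.5
ee_pos: [0.5828, -0.127, 0.0901]
eef_rot: [0.824, 1.565, 0.082]
force: [1.0, 0.5, -1.2]
grip_width: 0.0112
t 14.5 shift [  -0.6 -191.8   36.1] spin -0.729 tilt [-1.     0.004  0.004] pos [ 0.5828 -0.127   0.0901] w 0.0112 q6 -1.11 F [ 1.   0.5 -1.2]
```

```bash
python3 -m handwheel '[[[0,-38,7],-0.14,1],[[0,-80,15],-0.28,1],[[0,-125,23],-0.42,1],[[0,-165,31],-0.56,1],[[0,-192,36],-0.7,1]]'
python3 -m handwheel '[[[0,0,0],-0.02,1],[[0,0,0],-0.02,1],[[0,0,0],-0.02,1],[[0,0,0],-0.02,1],[[0,0,0],-0.02,1]]'
python3 d.py 0.4798 -0.2928 0.027 -90.7
python3 - <<'E'
from h import *
a,d=camera("top");b,_=camera("side")
f=lambda i,x,y:cv2.resize(i[y:y+100,x:x+100],None,fx=4,fy=4,interpolation=cv2.INTER_CUBIC)
cv2.imwrite("pics/p9.png",np.hstack([f(b,280,80),f(a,400,180)]))
E
```

```text
time_s: 15.0
ee_pos: [0.4778, -0.2946, 0.0886]
eef_rot: [0.235, 1.566, 0.198]
force: [0.2, -0.2, -0.9]
grip_width: 0.0112
time_s: 15.5
ee_pos: [0.4782, -0.2939, 0.0886]
eef_rot: [0.222, 1.566, 0.205]
force: [-0.0, -0.1, -1.2]
grip_width: 0.0112
t 15.5 shift [61.6  1.1  1.2] spin -0.005 tilt [-1.     0.001  0.005] pos [ 0.4782 -0.2939  0.0886] w 0.0112 q6 -2.17 F [-0.  -0.1 -1.2]
```

View pics/p9.png

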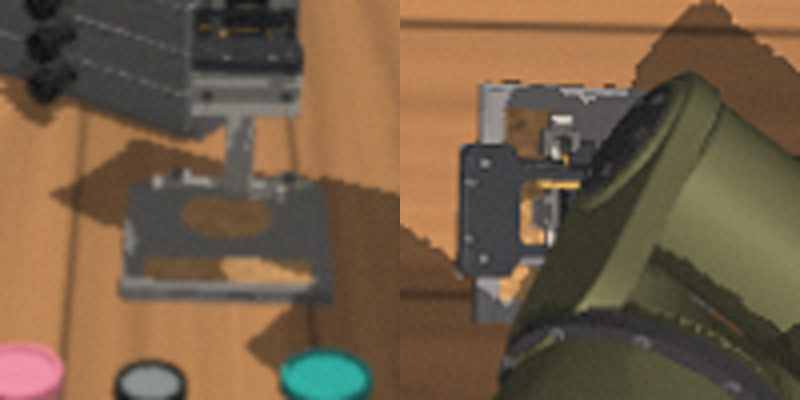

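The side crop shows the spanner held level and parallel to the strip, with room inside the rim. Lowering.

```bash
python3 -m handwheel '[[[15,1,1],0,1],[[35,1,1],0,1],[[50,1,1],0,1],[[58,1,1],0,1],[[61,1,1],0,1]]'
python3 d.py 0.4798 -0.2928 0.0265 -90.7
```

```text
time_s: 16.1
ee_pos: [0.4791, -0.2929, 0.0265]
eef_rot: [0.488, 1.567, 0.47]
force: [0.5, -0.2, 0.8]
grip_width: 0.0114
t 16.1 shift [-0.   0.1  0.7] spin -0.005 tilt [-1.     0.002  0.004] pos [ 0.4791 -0.2929  0.0265] w 0.0114 q6 -2.17 F [ 0.5 -0.2  0.8]
```

```bash
python3 -m handwheel '[[[0.5,0,0],0,0.6],[[0.5,0,0],0,0.5],[[0.5,0,0],0,0.5],[[0.5,0,0],0,0.5],[[0.5,0,0],0,0.5]]'
python3 -m handwheel '[[[-20,0,0],0,0.5],[[-50,0,0],0,0.5],[[-80,0,0],0,0],[[-100,0,0],0,-0.6],[[-100,0,0],0,-0.6]]'
python3 d.py 0.592 -0.0585 0.12 0
```

```text
time_s: 16.6
ee_pos: [0.4792, -0.2929, 0.0262]
eef_rot: [0.38, 1.566, 0.362]
force: [0.1, 0.0, -1.6]
grip_width: 0.023
time_s: 17.1
ee_pos: [0.4798, -0.2939, 0.1291]
eef_rot: [-0.145, 1.562, -0.162]
force: [0.6, 0.5, -0.3]
grip_width: 0.044
t 17.1 shift [  9.7 237.2 108.1] spin 1.554 tilt [-1.    -0.001  0.008] pos [ 0.4798 -0.2939  0.1291] w 0.044 q6 -2.17 F [ 0.6  0.5 -0.3]
```

```bash
python3 -m handwheel '[[[0,40,18],0.14,-0.6],[[0,80,36],0.28,-0.6],[[0,120,54],0.42,-0.6],[[0,160,72],0.56,-0.6],[[0,190,86],0.7,-0.6]]'
python3 d.py 0.592 -0.0585 0.12 -0.7
```

```text
time_s: 17.6
ee_pos: [0.5693, -0.1029, 0.1283]
eef_rot: [0.603, 1.564, -0.119]
force: [-0.4, -0.4, -0.1]
grip_width: 0.0753
t 17.6 shift [  8.4  48.3 -12.3] spin 0.861 tilt [-1.     0.004  0.006] pos [ 0.5693 -0.1029  0.1283] w 0.0753 q6 -1.09 F [-0.4 -0.4 -0.1]
```

```bash
python3 -m handwheel '[[[0,15,-3],0.14,-0.6],[[0,30,-8],0.28,-0.6],[[0,42,-11],0.42,-0.6],[[4,48,-12],0.56,-0.6],[[8,48,-12],0.7,-0.6]]'
python3 -m handwheel '[[[0,0,0],0.1,-0.6],[[0,0,0],0.19,-0.6],[[0,0,0],0.19,-0.6],[[0,0,0],0.19,-0.6],[[0,0,0],0.19,-0.6]]'
python3 d.py 0.592 -0.0585 0.018 -0.7
python3 - <<'E'
from h import *
a,d=camera("top");b,_=camera("side")
f=lambda i,x,y:cv2.resize(i[y:y+100,x:x+100],None,fx=4,fy=4,interpolation=cv2.INTER_CUBIC)
cv2.imwrite("pics/p10.png",np.hstack([f(b,255,130),f(a,400,180)]))
E
```

```text
time_s: 18.1
ee_pos: [0.592, -0.0581, 0.1189]
eef_rot: [1.328, 1.565, -0.098]
force: [0.7, -0.6, -0.4]
grip_width: 0.0752
time_s: 18.6
ee_pos: [0.5919, -0.0581, 0.1184]
eef_rot: [1.524, 1.566, -0.091]
force: [-0.6, -0.1, -0.6]
grip_width: 0.0754
t 18.6 shift [100.4  -0.4   0.4] spin -0.032 tilt [-1.     0.005  0.   ] pos [ 0.5919 -0.0581  0.1184] w 0.0754 q6 -0.12 F [-0.6 -0.1 -0.6]
```

View pics/p10.png

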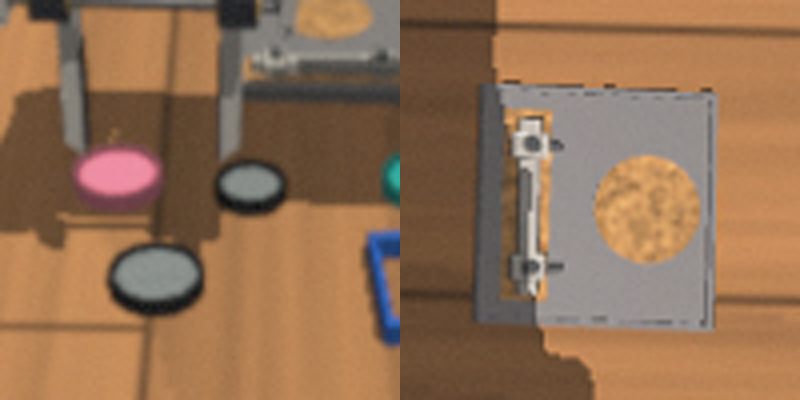

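The spanner lies centred on the strip, and the fingers straddle the large filter. Descending.

```bash
python3 -m handwheel '[[[25,0,0],0,-0.6],[[55,0,0],0,-0.6],[[80,0,0],0,-0.6],[[95,0,0],0,-0.6],[[100,0,0],0,-0.6]]' 20
python3 -m handwheel '[[[0,0,0],0,-0.6],[[0,0,0],0,1],[[0,0,0],0,1],[[0,0,0],0,1],[[0,0,0],0,1]]' 20
python3 d.py 0.592 -0.0585 0.018 -0.7
python3 -m handwheel '[[[-10,0,0],0,1],[[-30,0,0],0,1],[[-50,0,0],0,1],[[-70,0,0],0,1],[[-70,0,0],0,1]]'
python3 d.py 0.4818 -0.3699 0.09 -0.7
```

```text
time_s: 19.2
ee_pos: [0.5919, -0.0581, 0.0173]
eef_rot: [1.551, 1.567, -0.064]
force: [-0.5, -0.0, -0.3]
grip_width: 0.0754
time_s: 19.7
ee_pos: [0.5925, -0.0582, 0.0183]
eef_rot: [1.525, 1.566, -0.09]
force: [-0.9, 0.4, 6.7]
grip_width: 0.0591
t 19.7 shift [ 0.3 -0.5  0.4] spin -0.032 tilt [-1.     0.005  0.   ] pos [ 0.5925 -0.0582  0.0183] w 0.0591 q6 -0.12 F [-0.9  0.4  6.7]
time_s: 20.2
ee_pos: [0.5934, -0.0583, 0.0916]
eef_rot: [1.487, 1.561, -0.128]
force: [0.6, -0.5, -0.6]
grip_width: 0.0594
t 20.2 shift [  0.9 -97.7 316.2] spin -0.032 tilt [-1.     0.01   0.001] pos [ 0.5934 -0.0583  0.0916] w 0.0594 q6 -0.12 F [ 0.6 -0.5 -0.6]
```

```bash
python3 -m handwheel '[[[0,-8,26],0,1],[[0,-20,66],0,1],[[0,-33,106],0,1],[[0,-45,146],-0.01,1],[[0,-55,178],-0.02,1]]'
python3 d.py 0.4818 -0.3699 0.09 -0.7
```

```text
time_s: 20.7
ee_pos: [0.5294, -0.2355, 0.0906]
eef_rot: [1.488, 1.562, -0.108]
force: [0.1, 0.6, -0.8]
grip_width: 0.059
t 20.7 shift [  0.3 -44.3 135.5] spin -0.012 tilt [-1.     0.009  0.001] pos [ 0.5294 -0.2355  0.0906] w 0.059 q6 -0.46 F [ 0.1  0.6 -0.8]
```

```bash
python3 -m handwheel '[[[0,-12,36],0,1],[[0,-25,75],0,1],[[0,-37,112],0,1],[[0,-44,135],0,1],[[0,-44,135],0,1]]'
python3 d.py 0.4818 -0.3699 0.0275 -0.7
```

```text
time_s: 21.2
ee_pos: [0.4807, -0.3717, 0.0895]
eef_rot: [1.5, 1.562, -0.098]
force: [0.3, 1.1, -0.1]
grip_width: 0.0592
t 21.2 shift [62.   0.6 -1.9] spin -0.015 tilt [-1.     0.009  0.001] pos [ 0.4807 -0.3717  0.0895] w 0.0592 q6 -0.7 F [ 0.3  1.1 -0.1]
```

```bash
python3 -m handwheel '[[[15,0,-2],0,1],[[35,0,-2],0,1],[[50,0,-2],0,1],[[58,0,-2],0,1],[[61,0,-2],0,1]]'
python3 d.py 0.4818 -0.3699 0.0265 -0.7
```

```text
time_s: 21.7
ee_pos: [0.4811, -0.3689, 0.0272]
eef_rot: [1.643, 1.564, 0.045]
force: [0.5, -0.5, -0.7]
grip_width: 0.0595
t 21.7 shift [0.7 0.7 1. ] spin -0.015 tilt [-1.     0.007 -0.001] pos [ 0.4811 -0.3689  0.0272] w 0.0595 q6 -0.69 F [ 0.5 -0.5 -0.7]
```

```bash
python3 -m handwheel '[[[0.8,0,0],0,1],[[0.8,0,0],0,1],[[0.8,0,0],0,-0.45],[[0.8,0,0],0,-0.6],[[0.8,0,0],0,-0.6]]'
python3 -m handwheel '[[[-20,0,0],0,-0.6],[[-50,0,0],0,-0.6],[[-90,0,0],0,-0.6],[[-130,0,0],0,-0.6],[[-170,0,0],0,-0.6]]'
python3 d.py 0.35 0.1 0.25 -0.7
```

```text
time_s: 22.2
ee_pos: [0.4813, -0.369, 0.0267]
eef_rot: [1.594, 1.563, -0.004]
force: [-0.1, -0.1, -0.0]
grip_width: 0.0747
time_s: 22.7
ee_pos: [0.4797, -0.3689, 0.1986]
eef_rot: [1.575, 1.563, -0.023]
force: [0.2, -0.2, 0.4]
grip_width: 0.0754
t 22.7 shift [ -52.5 -141.9 -465.2] spin -0.015 tilt [-1.     0.008 -0.   ] pos [ 0.4797 -0.3689  0.1986] w 0.0754 q6 -0.69 F [ 0.2 -0.2  0.4]
```

Now clearing the view and taking a last look.

```bash
python3 -m handwheel '[[[-10,-25,-45],0,-0.6],[[-20,-50,-90],0,-0.6],[[-30,-70,-135],0,-0.6],[[-40,-90,-180],0,-0.6],[[-50,-100,-225],0,-0.6]]'
python3 -m handwheel '[[[0,0,-45],0,-0.6],[[0,0,-90],0,-0.6],[[0,0,-120],0,-0.6],[[0,0,-120],0,-0.6],[[0,0,-120],0,-0.6]]'
python3 - <<'E'
from h import *
a,d=camera("top");b,_=camera("side")
f=lambda i,x,y:cv2.resize(i[y:y+80,x:x+80],None,fx=5,fy=5,interpolation=cv2.INTER_CUBIC)
cv2.imwrite("pics/p11.png",np.hstack([f(a,145,185),f(a,410,190)]))
cv2.imwrite("pics/p12.png",a)
E
```

```text
time_s: 23.2
ee_pos: [0.3846, -0.1427, 0.2477]
eef_rot: [1.542, 1.562, -0.057]
force: [0.1, 0.3, 0.0]
grip_width: 0.0751
time_s: 23.7
ee_pos: [0.388, -0.0227, 0.2478]
eef_rot: [1.523, 1.562, -0.075]
force: [0.3, -0.7, -0.7]
grip_width: 0.0751
```

View pics/p11.png

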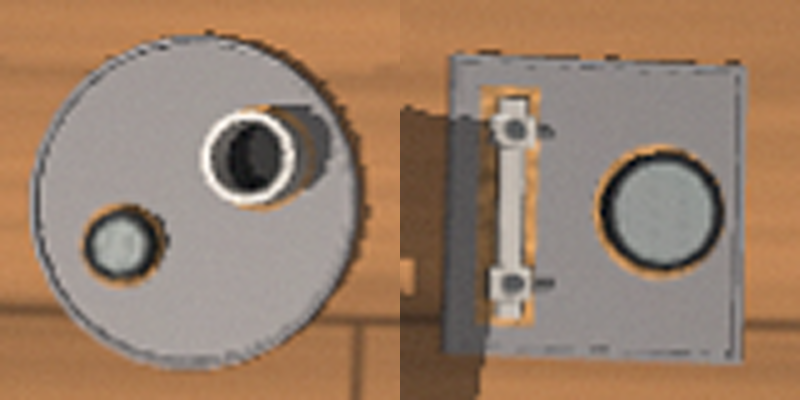

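View pics/p12.png

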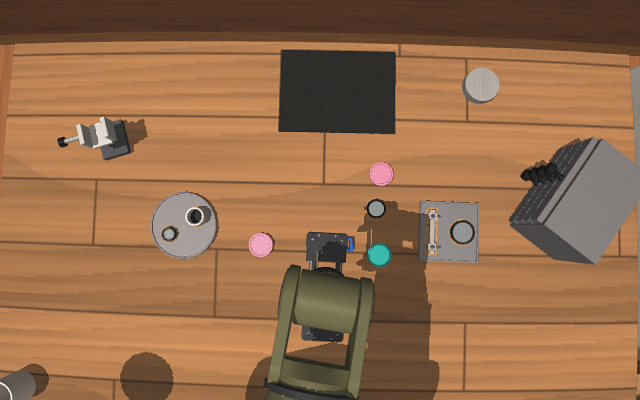

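The crops show every part inside its cork pad. The middle filter is still at (376,208), and the bumper is partly behind the gripper. I'll do a numeric check and hand in.

Run:
```python
from h import *
for n,u,v,z,ref in(("tube",194.4,216.2,.038,(.5055,.2984)),("small",169,233.6,.02,(.4596,.3683)),("large",461.9,232,.02,(.4818,-.3699)),("spanner",431.9,231.4,.018,(.4828,-.2928))):
    print(n,((pix2w("top",u,v,z)[:2]-ref)*1000).round(1))
hand_in()
```

```text
tube [-1.1 -2.5]
small [-0.  -4.1]
large [-0.7  2.6]
spanner [-1.8  0.4]
the job is handed in; nothing more can be done
```

Both kits are made up and I handed the job in at about 24 s of the 109 s allowed. The hand-in gives no verdict.

**Placing:** In the last top picture, each part lies within about 4 mm of its pad's centre along each world axis, against the 12 mm allowed:

| Part | Offset x (mm) | Offset y (mm) |
|---|---|---|
| Large filter | -0.7 | 2.6 |
| Spanner | -1.8 | 0.4 |
| Small filter | 0.0 | -4.1 |
| Tube | -1.1 | -2.5 |

The spanner looks parallel to its strip. I did not measure resting heights or tilt after release.

**Release:** Both glass filters were lowered to floor height before I opened the gripper. The gripper finished open at about 0.25 m height, touching nothing.

**Left alone:** The middle filter is at the same pixels as at the start. The arm partly hid the bumper in the last picture, so I could not recheck its position. It was never approached, and the side views taken during the job showed nothing disturbed.

No check failed. The highest force seen was about 29 N, when the tube was pressed onto its pad.

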